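# Bolt the packed fittings chest shut

## Task

The pine chest with the red knob is packed for the site: bolt its lid shut. Lift the red handle out of its notch, slide the bolt all the way through the keeper on the chest's rim, let the handle drop fully down into the other notch, and let go. Leave the bolt with the black knob drawn back as it is.

Things in the scene. Friction and masses are not known exactly. Their poses are not given: they have to be found in the camera images.
- red_knob (a point): Centre of the red knob, a drum 28 mm long (along the bolt), 22 across: pinch its flat ends from above, 40 mm free each side. Axes, handle down: y along the bolt, the way it shuts (to the keeper); z up; x level, bolt to knob, away from the robot. Down, it is 30 mm above the top of its fixed pine chest (200x310x90 mm, red corners, yaw within 20 deg), 54 mm out from and 10 mm below the bolt's axis.
- red_bolt (a joint): Slide of the red-knobbed bolt, m: 0 drawn back, 0.070 fully shut at its stop; the knob moves with it along y. Starts at 0 to 0.012. Friction about 2 N; stays where left. A steel plate 20 to 26 mm out from the bolt's axis, its top 46 mm above the chest's, has two notches: the handle fits down at 0 to 0.016 and at 0.054 to 0.070; between, it must be lifted to slide.
- red_handle (a joint): Swing of the red handle about the bolt's axis, rad: 0 fully down (stem 10 deg below level), grows as lifted, stop 1.22, clear of the notches above 0.65. 120 g, falls when let go; on the plate between notches it rests near 0.6. 8 mm stem, axis to knob centre 55 mm; at 0.85 the knob is 44 mm higher and 11 mm further in (-x). The knob can turn between the pads of an upright gripper.
- black_bolt (a joint): Slide of the like bolt with a black knob on the second chest (black corner caps, otherwise the same), m; 0 drawn back, starts at 0 to 0.012. To be left alone.

How it is judged:
By the outcome, as a careful person would: the job done as asked, in the order asked, and still so for the second after the job is handed in, with the robot touching nothing.
It also fails if it takes over 35 s, if anything falls off the work surface, if the arm or the gripper's body presses on something with over 40 N, if the wrist force passes 120 N, or if a joint passes its speed limit or range.

## Robot

A 6-joint arm with a two-finger parallel gripper is mounted at the origin on the work surface. World frame = base frame: x ahead of the robot, y to its left, z up, the work surface at z = 0. Lengths are in mm, angles in rad, forces in N, time in s.
With the tool pointing down it reaches from about 425 to 950 mm from the base axis. Payload 14.7 kg.
Tool frame: the origin (TCP) lies midway between the tips of the shut fingers; the grasp point (between the pads) lies 19 mm behind it; z points along the fingers, y is the line along which they close (so a half turn about z gives the same grasp; the last joint's range is limited). The gripper opens to 85 mm and grips with 20 to 120 N. Pads are 22 mm wide; open, the fingers measure 114 mm over their backs; the gripper's body (76 mm by 85 mm) begins 54 mm behind the grasp point. The pads swing forward as they close: fully open they stand 13 mm farther back than shut.
Start: joints at [-1.347, 0.48, 1.596, -0, 1.065, -0.047], TCP at [173.893, -626.301, 231.297] pointing down, gripper open.
Joint ranges: [-2.75, 2.75], [-0.82, 2.05], [0.23, 2.67], [-1.56, 4.7], [0.09, 2.69], [-2.92, 2.92]. Speed limits (rad/s): [1.89, 1.89, 2.39, 3.01, 3.01, 3.01].

## Interface

Orientations are given as a rotation vector (axis times angle).
In Python, from cell import * gives the robot as it stands.
- The arm moves only by the shell command python3 -m jog 'ROWS' [OPENING] [FORCE]. ROWS is JSON, a list that holds one entry, the list of rows, each a list of 4 numbers: the shift along the world's x, y, z in mm, then the turn about the world's z in rad. In form: [[[x, y, z, twist], ...]]. A call has 1 to 5 rows; each row is the pose to reach, as a shift and turn from the pose commanded when the call began; what a row does not reach only later rows make up. A row lasts 1/8 s, in which the tool goes at most 62.5 mm and 10.7 degrees, less where a joint would pass 70% of its speed; a pose out of reach is approached as far as the arm can. A call with a gripper value outside its range is refused whole. OPENING is the opening, from -1 (shut) to 1 (fully open), set as the call begins (- or left out, the last holds). The fingers move at their own pace and stop on an object; FORCE is the grip in N (left out, the last holds). Time passes only in rows, so rows that repeat a pose let the fingers close. It gives the time, the measured TCP pose, the force, the opening and the grip force at its end, in the units of the state.
- get_state(): the state, without advancing time (a new reading comes with each control period).
- camera(name): name is "side" or "top" or "wrist"; returns the picture (420x560x3 uint8, blue, green, red); there is no depth.
- camera_model(name): a dict with "intrinsics" (3x3 intrinsics, pixels), "extrinsics" (4x4, takes a point from camera to world coordinates). Camera axes: x right, y down, z forward; pixel columns grow to the right and rows downward; lengths in mm; the calibration is good to about 2 mm. A picture is of the moment at which its call begins: read the wrist's pose just before it. camera_model takes no time and is no camera call; for the wrist camera it gives the pose at the moment of the call.
- finish_job(): hands the job in; it is judged then, once.
The state is a dict: "time": time; "q": joint angles; "qvel": joint speeds; "joint_efforts": joint torques, N m; "position": TCP position; "tool_rot": TCP orientation; "wrist_force": force on the tool from outside, world axes, zero at the start; "wrist_torque": the same for the moment, N m; "width": finger opening in mm; "grasp_force": force on a finger pad.
Only numpy, scipy, OpenCV 4.12 (cv2) and the standard library are available. Lean on these libraries where they do the work, as an engineer would, in place of code of your own. Each camera call takes 0.05 s, during which the arm holds its last target. There are 200 camera calls.

## Working session

There is one attempt and no reset: what is moved stays moved. The work goes in short steps, Python scripts to look and compute and a shell command to move; the robot and the scene stay as the last step left them, time stands still between calls to the robot, and variables do not carry over. Pictures are saved under pics/ and viewed, at most 10 in all, crops included, and the job is handed in when it is done.

```bash
mkdir -p pics
python3 - <<'E'
from cell import *
import cv2
for n in("top","side"):
    cv2.imwrite(f"pics/{n}0.png",cv2.resize(camera(n),(800,600)))
    m=camera_model(n);print(n,m["intrinsics"],m["extrinsics"])
s=get_state();print(s["time"],s["position"],s["tool_rot"],s["width"])
E
```

```text
top [[500.97141298   0.         279.04550073]
 [  0.         500.97141298 213.46051047]
 [  0.           0.           1.        ]] [[-2.32992569e-02 -9.98608618e-01  4.73072218e-02  4.75735292e+02]
 [-9.99575235e-01  2.24409318e-02 -1.85944609e-02 -3.23108777e+01]
 [ 1.75069708e-02 -4.77203645e-02 -9.98707301e-01  1.03256352e+03]
 [ 0.00000000e+00  0.00000000e+00  0.00000000e+00  1.00000000e+00]]
side [[454.75240919   0.         279.53773076]
 [  0.         454.75240919 211.93053172]
 [  0.           0.           1.        ]] [[-9.30113086e-01 -1.65154090e-01  3.28045384e-01  2.59800378e+02]
 [-3.66526167e-01  4.74340867e-01 -8.00411963e-01  6.36351369e+02]
 [-2.34140227e-02 -8.64710858e-01 -5.01723943e-01  6.05728320e+02]
 [ 0.00000000e+00  0.00000000e+00  0.00000000e+00  1.00000000e+00]]
0.1 [ 173.8130522  -625.93615515  230.73474414] [-3.11176884e+00 -4.23848178e-01  1.07485181e-04] 85.63214591894048
```

View pics/top0.png

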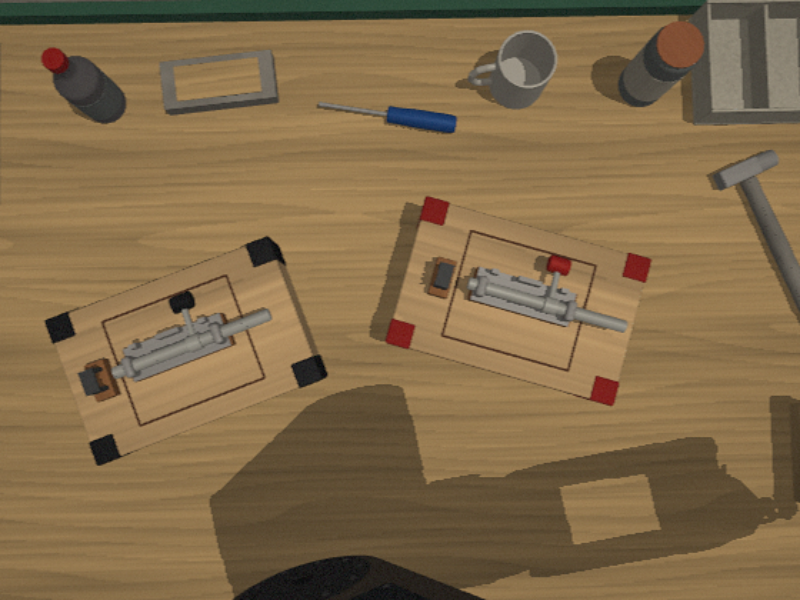

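View pics/side0.png

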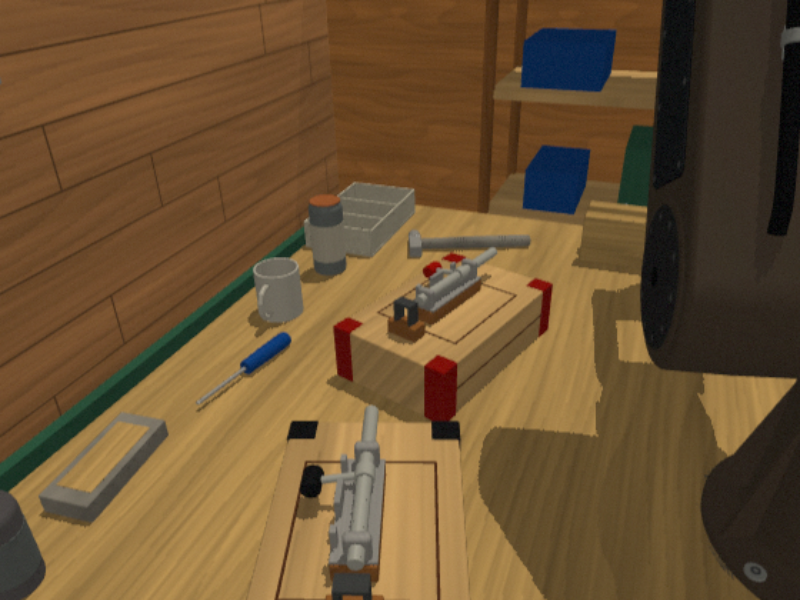

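The top view shows the red knob at (559,265), with its bolt axis running from (625,325) to (473,285) and the keeper at (441,277). The black bolt is on the left-hand chest. I'll compute positions next.

```bash
cat > h.py <<'E'
from cell import *
import numpy as np, cv2
def pt(n,u,v,z,m=None,s=0.7):
    m=m or camera_model(n);K=m["intrinsics"];E=m["extrinsics"]
    d=E[:3,:3]@np.linalg.solve(K,[u*s,v*s,1]);o=E[:3,3]
    return o+d*(z-o[2])/d[2]
E
python3 - <<'E'
from h import *
k=pt("top",559,265,120);a=pt("top",625,325,130);b=pt("top",473,285,130)
c=[pt("top",*p,90) for p in((423,198),(651,256),(616,405),(387,345))]
print("knob",k,"side",pt("side",433,269,120))
d=b-a;print("yaw of bolt dir",np.arctan2(d[1],d[0]))
for i in range(4):
    e=c[(i+1)%4]-c[i];print(c[i],np.arctan2(e[1],e[0]),np.linalg.norm(e))
R=cv2.Rodrigues(np.array(get_state()["tool_rot"]))[0];print("tool y yaw",np.arctan2(R[1,1],R[0,1]))
E
```

```text
knob [ 565.71246063 -256.58410875  120.        ] side [ 565.69544789 -258.79347557  120.        ]
yaw of bolt dir 1.2909639509050697
[661.90890046 -85.55223907  90.        ] -1.8418485163988825 313.2052404949899
[ 578.04965104 -387.32226568   90.        ] 2.8712695210695527 203.36782803000932
[ 382.06719555 -333.01434159   90.        ] 1.2915015497357083 311.76236748993375
[468.01316587 -33.33273727  90.        ] -0.26307553780282383 200.8044627574603
tool y yaw -1.3000462202208056
```

```bash
python3 -m jog '[[[60,20,0,-0.1],[120,70,0,-0.2],[180,125,0,-0.3],[235,180,0,-0.4],[285,230,0,-0.5]]]' 0.3 && python3 -m jog '[[[35,45,0,-0.045],[70,90,0,-0.045],[107,138,0,-0.045],[107,138,0,-0.045]]]'
python3 - <<'E'
from h import *
s=get_state();m=camera_model("wrist");im=camera("wrist")
cv2.imwrite("pics/w1.png",cv2.resize(im,(800,600)))
import pickle;pickle.dump(m,open("m.pkl","wb"))
R=cv2.Rodrigues(np.array(s["tool_rot"]))[0];print(s["time"],s["position"],"tool y yaw",np.arctan2(R[1,1],R[0,1]),s["width"])
E
```

```text
time: 0.72
position: [418.3, -435.8, 231.1]
tool_rot: [-3.12, 0.364, 0.0]
wrist_force: [1.2, -0.6, -0.7]
width: 55.4
grasp_force: 0.0
time: 1.23
position: [526.2, -296.0, 231.0]
tool_rot: [-3.112, 0.423, 0.0]
wrist_force: [-0.3, -1.1, -0.3]
width: 55.2
grasp_force: 0.0
1.225 [ 526.1747292  -296.03345884  231.02053007] tool y yaw -1.840679921969208 55.22546360805962
```

View pics/w1.png

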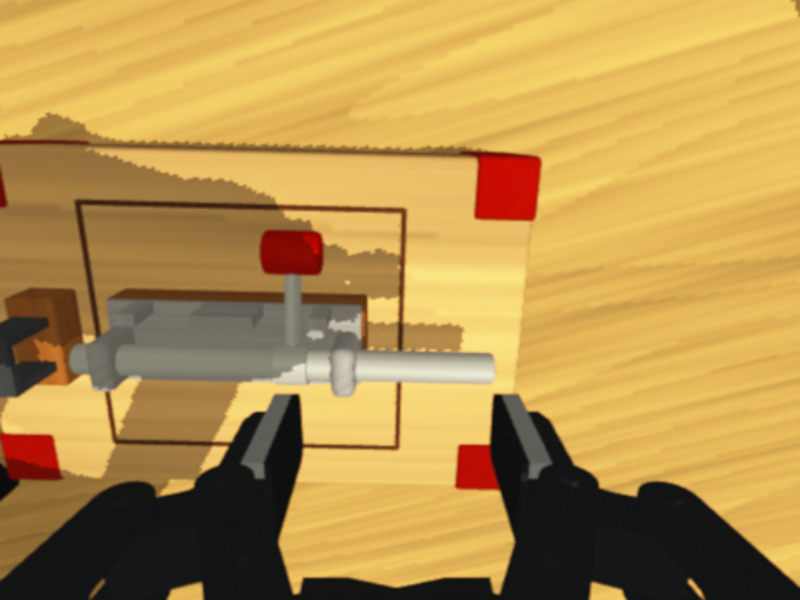

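The wrist view shows the knob at (291,253) and the bolt axis almost level, from (90,359) to (490,367). The tool is still about 40 mm short of the knob.

Run:
```python
from h import *
import pickle;m=pickle.load(open("m.pkl","rb"))
k=pt("wrist",291,253,120,m);a=pt("wrist",490,367,130,m);b=pt("wrist",90,359,130,m);d=b-a
print(k,np.arctan2(d[1],d[0])); n=np.array([d[1],-d[0]])/np.hypot(*d[:2]);print("knob-to-axis",n@(k-a)[:2])
```

```text
[ 562.228865   -253.88897078  120.        ] 1.2796446256205176
knob-to-axis 53.61564447171071
```

```bash
python3 -m jog '[[[20,21,0,-0.01],[38,40,0,-0.01],[38,40,-30,-0.01],[38,40,-60,-0.01],[38,40,-60,-0.01]]]'
python3 - <<'E'
from h import *
s=get_state();m=camera_model("wrist");im=camera("wrist")
cv2.imwrite("pics/w2.png",cv2.resize(im,(800,600)))
import pickle;pickle.dump(m,open("m.pkl","wb"))
R=cv2.Rodrigues(np.array(s["tool_rot"]))[0];print(s["time"],s["position"],"tool y yaw",np.arctan2(R[1,1],R[0,1]),s["width"])
E
```

```text
time: 1.9
position: [560.2, -259.8, 169.3]
tool_rot: [-3.108, 0.447, 0.007]
wrist_force: [-0.3, 1.2, 0.9]
width: 55.8
grasp_force: 0.0
1.9 [ 560.159345   -259.81568396  169.29805884] tool y yaw -1.8561425509559848 55.81087864805093
```

View pics/w2.png

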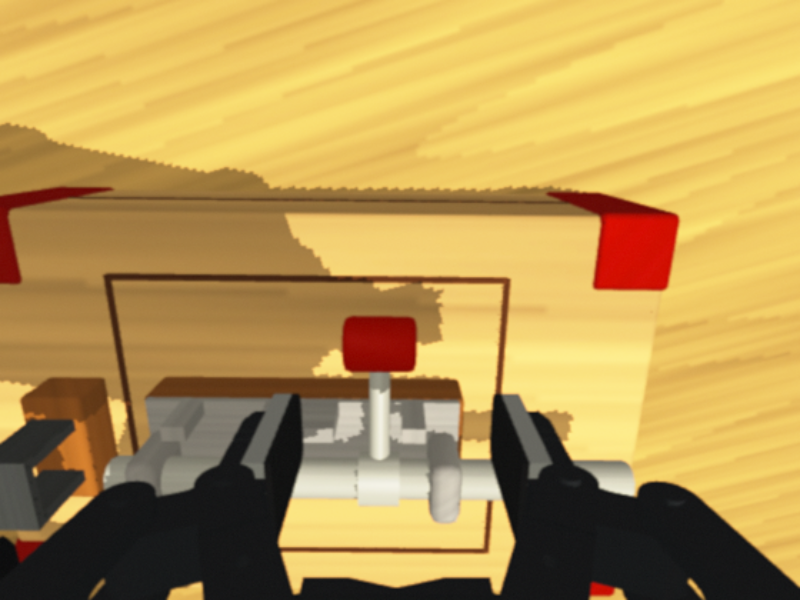

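The knob is at (380,344), well aligned with the jaws and slightly left of their centre at about 397.

Run:
```python
from h import *
import pickle;m=pickle.load(open("m.pkl","rb"))
k=pt("wrist",380,344,120,m);s=get_state();print(k,k-s["position"], s["position"])
a=1.29;d=(k-s["position"])[:2];print("along y",d@[np.cos(a),np.sin(a)],"x",d@[np.sin(a),-np.cos(a)])
```

```text
[ 562.08381056 -254.78315041  120.        ] [  0.93400793   5.42423155 -50.88897125] [ 561.14980263 -260.20738196  170.88897125]
along y 5.470624965785562 x -0.6057402247725183
```

```bash
python3 -m jog '[[[1,5,-20,0],[1,5,-45,0],[1,5,-70,0],[1,5,-70,0]]]' && python3 -m jog '[[[0,0,0,0],[0,0,0,0],[0,0,0,0],[0,0,0,0]]]' -1 50
python3 - <<'E'
from h import *
s=get_state();im=camera("wrist")
cv2.imwrite("pics/w3.png",cv2.resize(im,(560,420)))
print(s["time"],s["position"],s["width"],s["grasp_force"],s["wrist_force"])
E
```

```text
time: 2.45
position: [562.6, -254.9, 101.2]
tool_rot: [-3.109, 0.446, 0.002]
wrist_force: [0.0, -0.2, -0.2]
width: 55.5
grasp_force: 0.0
time: 2.95
position: [564.0, -255.1, 103.1]
tool_rot: [3.109, -0.445, 0.004]
wrist_force: [-1.0, -1.2, 7.0]
width: 27.2
grasp_force: 52.6
2.95 [ 564.01070919 -255.1133019   103.05178274] 27.22746650155617 52.55553960800171 [-0.97559059 -1.18851948  6.97205582]
```

View pics/w3.png

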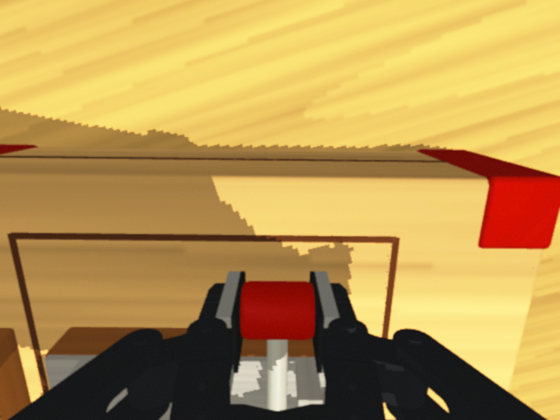

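```bash
python3 -m jog '[[[1,0,11,0],[-1,0,23,0],[-5,1,34,0],[-11,3,44,0],[-11,3,44,0]]]'
python3 - <<'E'
from h import *
s=get_state()
cv2.imwrite("pics/w4.png",cv2.resize(camera("side"),(1120,840))[280:520,380:800])
print(s["time"],s["position"],s["width"],s["grasp_force"],s["wrist_force"])
E
```

```text
time: 3.62
position: [551.7, -251.3, 146.2]
tool_rot: [3.11, -0.445, 0.0]
wrist_force: [-1.3, 2.8, -3.2]
width: 26.9
grasp_force: 51.7
3.625 [ 551.66260278 -251.31226793  146.18279802] 26.903093065348532 51.71001613140106 [-1.25943028  2.77120266 -3.15496423]
```

View pics/w4.png

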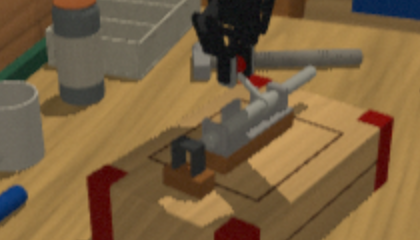

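```bash
python3 -m jog '[[[4,13,0,0],[8,27,0,0],[12,41,0,0],[15,53,0,0],[15,53,0,0]]]'; python3 -m jog '[[[0.8,2.9,0,0],[1.4,4.8,0,0],[1.4,4.8,0,0]]]'
```

```text
time: 4.3
position: [568.4, -197.2, 145.7]
tool_rot: [-3.11, 0.443, -0.003]
wrist_force: [2.8, 1.6, 5.4]
width: 27.0
grasp_force: 52.8
time: 4.68
position: [569.5, -193.7, 145.7]
tool_rot: [3.11, -0.445, 0.003]
wrist_force: [2.5, -0.4, 5.1]
width: 27.0
grasp_force: 52.9
```

```bash
python3 -m jog '[[[0.8,2.9,0,0],[0.8,2.9,0,0]]]'; python3 -m jog '[[[0.8,2.9,0,0],[0.8,2.9,0,0]]]'; python3 -m jog '[[[0.8,2.9,0,0],[0.8,2.9,0,0]]]'
```

```text
time: 4.92
position: [570.3, -190.9, 145.7]
tool_rot: [3.11, -0.445, 0.003]
wrist_force: [3.0, -0.9, 6.3]
width: 26.9
grasp_force: 52.9
time: 5.18
position: [571.2, -188.0, 145.7]
tool_rot: [3.11, -0.445, 0.003]
wrist_force: [3.9, -0.4, 5.2]
width: 26.7
grasp_force: 52.9
time: 5.42
position: [571.8, -186.1, 145.8]
tool_rot: [3.108, -0.444, 0.003]
wrist_force: [0.4, -10.4, 5.3]
width: 27.0
grasp_force: 52.9
```

```bash
python3 -m jog '[[[5.5,-2.7,-10,0],[9.5,-3.8,-21,0],[11,-4.3,-33,0],[10.3,-4,-42,0],[10.3,-4,-42,0]]]'
python3 - <<'E'
from h import *
s=get_state()
cv2.imwrite("pics/w5.png",cv2.resize(camera("side"),(1680,1260))[380:780,600:1200])
print(s["time"],s["position"],s["width"],s["grasp_force"],s["wrist_force"])
E
```

```text
time: 6.05
position: [582.7, -189.6, 104.2]
tool_rot: [3.109, -0.445, 0.005]
wrist_force: [2.4, -2.9, 8.4]
width: 27.1
grasp_force: 58.8
6.05 [ 582.68755257 -189.61306865  104.23205385] 27.124549435182242 58.79855990409851 [ 2.44450612 -2.92620141  8.36963693]
```

View pics/w5.png

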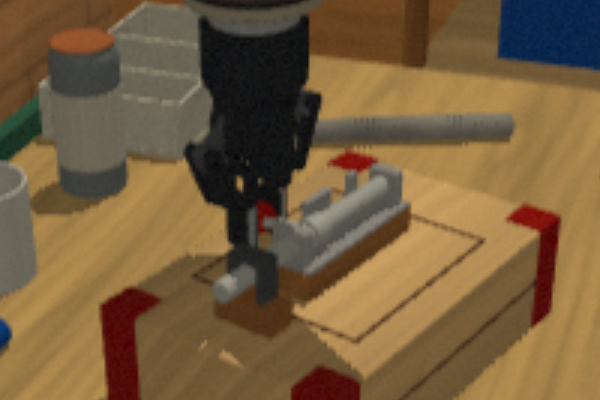

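The bolt end at (225,285) has passed through the keeper and the handle is down in its notch. Next I'll release it and retreat.

```bash
python3 -m jog '[[[0,0,0,0],[0,0,0,0],[0,0,0,0],[0,0,0,0]]]' 0.3; python3 -m jog '[[[0,0,25,0],[0,0,60,0],[0,0,110,0],[-50,0,140,0],[-80,0,140,0]]]'
python3 - <<'E'
from h import *
s=get_state();m=camera_model("wrist");im=camera("wrist")
cv2.imwrite("pics/w6.png",cv2.resize(im,(800,600)))
import pickle;pickle.dump(m,open("m.pkl","wb"))
cv2.imwrite("pics/s6.png",cv2.resize(camera("side"),(1680,1260))[380:780,600:1200])
print(s["time"],s["position"],s["width"],s["wrist_force"])
E
```

```text
time: 6.6
position: [581.1, -188.9, 103.1]
tool_rot: [-3.11, 0.445, 0.001]
wrist_force: [0.5, -0.2, 0.3]
width: 55.7
grasp_force: 0.0
time: 7.22
position: [500.7, -189.2, 245.5]
tool_rot: [3.109, -0.445, 0.005]
wrist_force: [-0.4, -0.8, -0.1]
width: 55.4
grasp_force: 0.0
7.225 [ 500.65625741 -189.21844791  245.50386671] 55.39058837076654 [-0.39827073 -0.7806801  -0.13015713]
```

View pics/w6.png

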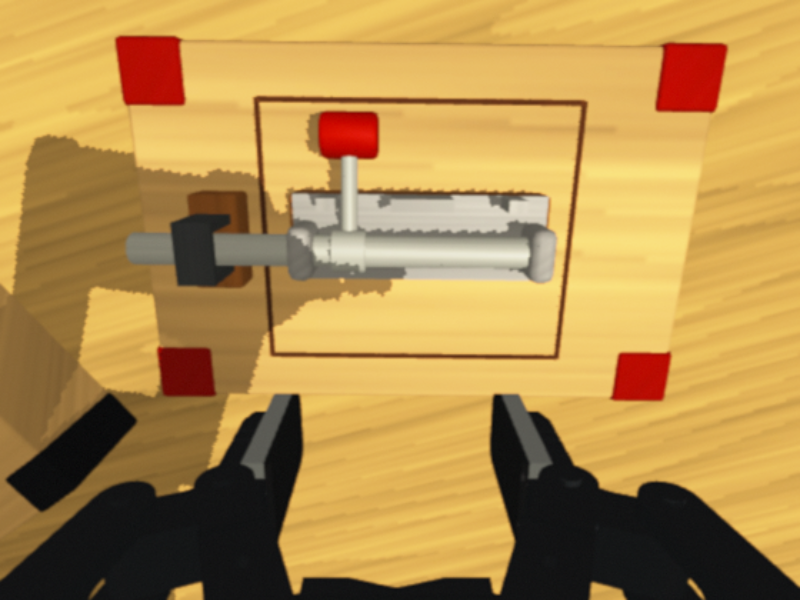

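View pics/s6.png

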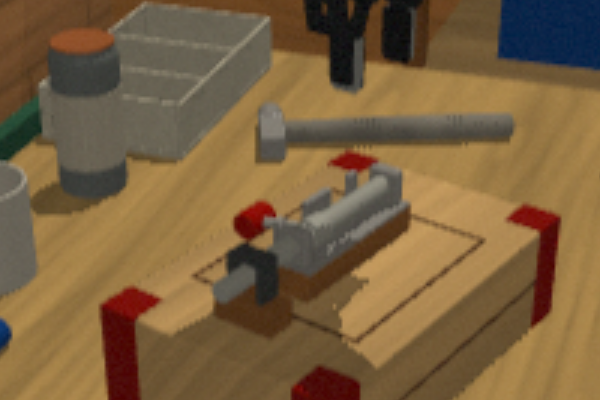

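The bolt runs through the keeper, from (130,248) to (300,248), and the knob is at (349,135). A quick numeric check will show whether the handle is fully down.

Run:
```python
from h import *
import pickle;m=pickle.load(open("m.pkl","rb"))
k=pt("wrist",349,135,120,m);a=pt("wrist",525,252,130,m);b=pt("wrist",135,248,130,m);d=b-a
n=np.array([d[1],-d[0]])/np.hypot(*d[:2]);print(k,"to axis",n@(k-a)[:2])
print("side knob",pt("side",(600+255)/3,(380+220)/3,120,s=1))
y=np.array([np.cos(1.29),np.sin(1.29)]);print("moved",(k[:2]-[562.1,-254.8])@y)
```

```text
[ 581.97062029 -190.37055574  120.        ] to axis 53.99923082327204
side knob [ 585.30141913 -191.8352161   120.        ]
moved 67.41263289580831
```

The check agrees: the knob sits 54 mm from the axis at its down height, and the bolt has travelled about 67 mm to its stop.

```bash
python3 -c "
from cell import *
print(finish_job())"
```

```text
the job is handed in; nothing more can be done
None
```

The red-knobbed bolt is shut through its keeper to the stop, its handle is down in the far notch and released, the black bolt was not touched, and the job was handed in at about 7 s on the robot's clock.

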